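# Close the chip guard over the clamped key

### The arm

A 6-joint arm with a two-finger parallel gripper is mounted at the origin on the work surface. World frame = base frame: x ahead of the robot, y to its left, z up, the work surface at z = 0. Lengths are in m, angles in rad, forces in N, time in s.
With the tool pointing down it reaches from about 0.3 to 0.875 m from the base axis. Payload 6.4 kg.
Tool frame: the origin (TCP) lies between the finger pads; the fingertips stand 19 mm ahead of it and the grasp point (between the pads) is the TCP (ctrl.tips_ahead is the z of the fingertips in the tool frame, in m); z points along the fingers, y is the line along which they close (so a half turn about z gives the same grasp; the last joint's range is limited). The gripper opens to 85 mm and grips with 20 to 120 N. Pads are 22 mm wide; open, the fingers measure 114 mm over their backs; the gripper's body (76 mm by 85 mm) begins 54 mm behind the grasp point. The pads swing forward as they close: fully open they stand 13 mm farther back than shut.
Start: joints at [0.926, 0.181, 1.607, -0, 1.354, -0.206], TCP at [0.244, 0.521, 0.25] pointing down, gripper open.
Joint ranges: [-2.99, 2.99], [-0.89, 2.07], [0.3, 2.58], [-1.14, 4.28], [0, 2.63], [-3.12, 3.12]. Speed limits (rad/s): [2.57, 2.57, 3.01, 3.14, 3.14, 3.14].

### API

Orientations are given as a unit quaternion [w, x, y, z].
In Python, from bench import readout, vision, ctrl gives the robot as it stands.
- The arm moves only by the tool play_rows, never from a script. Its arguments are lists of equal length, an entry for each row: "xyz": the shift along the tool's x, y, z in mm, a list of three; "rot": the turn, a rotation vector about the tool's x, y, z in rad, a list of three; "grip": the opening, from 0 (shut) to 1 (fully open). In form: {"xyz": [[x, y, z], ...], "rot": [[rx, ry, rz], ...], "grip": [grip, ...]}. A call has exactly 10 rows; each row is the pose to reach, as a shift and turn from the pose commanded when the call began, along the tool's axes at that moment; what a row does not reach only later rows make up. A row lasts 1/8 s, in which the tool goes at most 62.5 mm and 10.7 degrees, less where a joint would pass 70% of its speed; a pose out of reach is approached as far as the arm can. A call with a gripper value outside its range is refused whole. The fingers move at their own pace and stop on an object; the grip force is fixed at half the most. Time passes only in rows, so rows that repeat a pose let the fingers close, or fill a call up. It gives the time, the measured TCP pose, the force, the opening and the grip force at its end, in the units of the state.
- readout.get_obs(): the state, without advancing time (a new reading comes with each control period).
- vision.camera(name): name is "side" or "top"; returns a dict with "color" (420x560x3 uint8, red, green, blue), "depth" (420x560 float32, m along the optical axis (not along the pixel's ray), 0 where there is no reading), "camera_matrix" (3x3 intrinsics, pixels), "extrinsics" (4x4, takes a point from camera to world coordinates). Camera axes: x right, y down, z forward; pixel columns grow to the right and rows downward; lengths in m; the calibration is good to about 2 mm. A picture is of the moment at which its call begins.
- ctrl.hand_in(): hands the job in; it is judged then, once.
The state is a dict: "time_s": time; "q": joint angles; "dq": joint speeds; "joint_efforts": joint torques, N m; "eef_pos": TCP position; "eef_rot": TCP orientation; "wrist_force": force on the tool from outside, world axes, zero at the start; "torque": the same for the moment, N m; "opening": opening from 0.0 (shut) to 1.0 (fully open); "grasp_force": force on a finger pad.
Only numpy, scipy, OpenCV 4.12 (cv2) and the standard library are available. Lean on these libraries where they do the work, as an engineer would, in place of code of your own. Each camera call takes 0.05 s, during which the arm holds its last target. There are 200 camera calls.

### The job

Two small key-cutting machines stand side by side with their hinged chip guards thrown back; one of them has a key clamped in its vice. Take that machine's guard by its knob, swing it up past vertical and lower it gently, under control all the way and never dropped, until it lies fully closed on its stop. Leave the other machine's guard open, and let go.

Things in the scene. Friction and masses are not known exactly. Their poses are not given: they have to be found in the camera images.
- machine: Machine with the brass key in its vice, fixed, 200 mm deep (x) x 150 wide (y) x 115 high, turned up to 15 deg, left or right of its twin. Open bay with vice on the robot's side (-x), motor housing behind. Origin: centre of underside, on the table, right below the hinge; x to its rear, away from the robot, z up. Hinge line: level, parallel to y, through (0, 0, 123) of this frame.
- guard (a joint): Its guard, rad: 0 closed, level over the bay on its stop; 1.57 upright; 2.4 thrown back on its rest, as at the start. Steel frame with clear pane, 136 mm wide, 4 thick, 85 long from the hinge, 0.2-0.3 kg. The hinge is nearly free: let go, it falls either way. Faster than 4 rad/s in the last 0.4 rad counts as dropped; let go within 8 mm (at the knob) of closed.
- guard_knob (a point): Centre of its black knob, in the guard's plane, 120 mm from the hinge line: a cylinder 18 in diameter, 30 long, axis parallel to the hinge, on an 8 wide stem 35 beyond the middle of the free edge. Pinch its flat ends from above, fingers closing along the hinge line; it turns between the pads as the guard swings. Axes: the machine's at 0 rad, turning about y with the guard.
- spare_guard (a joint): The guard of the twin machine, alike but with no key in its vice, standing beside the first (centres at least 260 mm apart sideways): 2.4 open, 0 closed. Leave it open.

How it is judged:
By the outcome, as a careful person would: the job done as asked, in the order asked, and still so for the second after the job is handed in, with the robot touching nothing.
It also fails if it takes over 38 s, if anything falls off the work surface, if the arm or the gripper's body presses on something with over 40 N, if the wrist force passes 120 N, or if a joint passes its speed limit or range.

## Working session

There is one attempt and no reset: what is moved stays moved. The work goes in short steps, Python scripts to look and compute and a tool call to move; the robot and the scene stay as the last step left them, time stands still between calls to the robot, and variables do not carry over. Pictures are saved under pics/ and viewed, at most 10 in all, crops included, and the job is handed in when it is done.

Besides the shell and the picture viewer there is one more tool, called after ">>>" as name(argument=value, ...), one argument or row to a line, values as JSON. play_rows: Moves the arm, as the interface text tells. Its arguments: {"type":"object","properties":{"xyz":{"type":"array","items":{"type":"array","items":{"type":"number"}}},"rot":{"type":"array","items":{"type":"array","items":{"type":"number"}}},"grip":{"type":"array","items":{"type":"number"}}},"required":["xyz","rot","grip"]}

```bash
mkdir -p pics; ls
python3 - <<'E'
from bench import readout, vision, ctrl
import numpy as np,cv2,pickle
print(readout.get_obs(), ctrl.tips_ahead)
d={n:vision.camera(n) for n in("top","side")}
pickle.dump(d,open('d0.pkl','wb'))
for n in d:
    cv2.imwrite(f'pics/{n}0.png',d[n]['color'][:,:,::-1]); print(n,d[n]['extrinsics'].round(3).tolist(),d[n]['camera_matrix'].tolist())
E
```

```text
pics
{'time_s': 0.0, 'q': array([ 9.25675099e-01,  1.81563203e-01,  1.60803472e+00,  1.35994142e-05,
        1.35377833e+00, -2.06273410e-01]), 'dq': array([ 0.00126595,  0.00105513, -0.0004777 ,  0.00097538,  0.00020418,
        0.00046992]), 'joint_efforts': array([-4.68152975e-04, -4.44886386e+01, -3.51330364e+01, -3.92979773e-04,
        9.20268969e-03, -1.34580586e-05]), 'eef_pos': array([0.24395846, 0.52009943, 0.24935875]), 'eef_rot': array([-3.74319694e-04,  2.17668729e-01,  9.76022299e-01, -8.09464340e-04]), 'wrist_force': array([0.71341835, 0.0974964 , 0.01046633]), 'torque': array([-0.00561657,  0.00256722, -0.03464735]), 'grasp_force': 0.0, 'opening': 1.002035169501985} 0.019
top [[-0.025, -0.987, 0.159, 0.37], [-0.998, 0.033, 0.046, -0.029], [-0.05, -0.158, -0.986, 0.852], [0.0, 0.0, 0.0, 1.0]] [[491.70387938597094, 0.0, 274.6254628643362], [0.0, 491.70387938597094, 214.33088473678978], [0.0, 0.0, 1.0]]
side [[0.998, -0.037, 0.046, 0.459], [-0.059, -0.65, 0.758, -0.637], [0.002, -0.759, -0.651, 0.626], [0.0, 0.0, 0.0, 1.0]] [[473.60920240533324, 0.0, 288.27852115410445], [0.0, 473.60920240533324, 214.29119182335813], [0.0, 0.0, 1.0]]
```

View pics/top0.png

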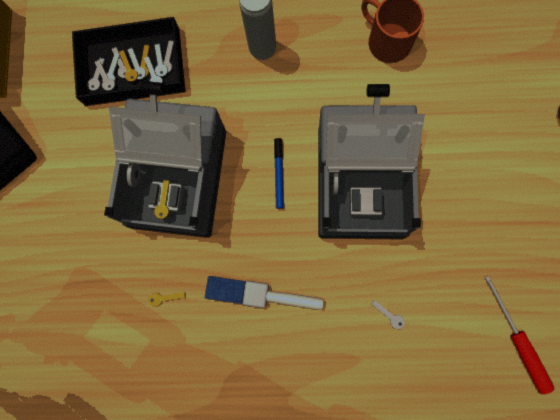

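View pics/side0.png

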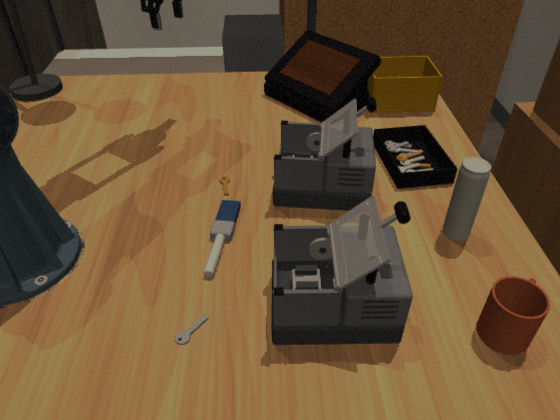

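The key machine is the left one in the top view (key at ~(163,195), guard corners ~(112,108)/(201,118), knob ~(155,88) against the black tray). In the side view it is the far machine, with its knob at ~(369,103).

```bash
cat > h.py <<'E'
import numpy as np,cv2,pickle
def cloud(c):
    K=c['camera_matrix'];E=c['extrinsics'];z=c['depth'].astype(float)
    v,u=np.mgrid[:420,:560]
    P=np.stack([(u-K[0,2])/K[0,0]*z,(v-K[1,2])/K[1,1]*z,z],-1)
    P=P@E[:3,:3].T+E[:3,3]; P[z==0]=np.nan
    return P
def proj(c,X):
    E=np.linalg.inv(c['extrinsics']);p=np.asarray(X)@E[:3,:3].T+E[:3,3]
    q=p@c['camera_matrix'].T;return q[:,:2]/q[:,2:]
E
python3 - <<'E'
from h import *
d=pickle.load(open('d0.pkl','rb'))
for n,pts in (("top",[(155,88),(154,84),(155,103),(117,160),(195,167),(112,110),(198,118),(212,110),(110,225),(200,230)]),("side",[(369,103),(371,105),(367,101),(321,150),(357,106)])):
    P=cloud(d[n]); print(n)
    for u,v in pts: print((u,v),P[v,u].round(4), np.nanmedian(P[v-1:v+2,u-1:u+2].reshape(-1,3),0).round(4))
a=cv2.resize(d['top']['color'][60:250,90:240,::-1],None,fx=3,fy=3,interpolation=2)
b=cv2.resize(d['side']['color'][80:220,260:400,::-1],None,fx=3.2,fy=3.2,interpolation=2)
m=np.zeros((600,800,3),np.uint8);a=a[:600,:450];m[:a.shape[0],:a.shape[1]]=a;w=min(350,b.shape[1]);m[:b.shape[0],450:450+w]=b[:,:w]
cv2.imwrite('pics/crop.png',cv2.convertScaleAbs(m,alpha=1.8))
E
```

```text
top
(155, 88) [0.6571 0.1631 0.2115] [0.6571 0.1633 0.2109]
(154, 84) [0.6636 0.1649 0.2104] [0.6635 0.165  0.2104]
(155, 103) [0.6439 0.1691 0.1903] [0.6439 0.1691 0.1902]
(117, 160) [0.5805 0.247  0.1254] [0.5815 0.2471 0.1227]
(195, 167) [0.5644 0.1248 0.1261] [0.5644 0.1248 0.1259]
(112, 110) [0.6414 0.2368 0.1772] [0.6408 0.2366 0.1789]
(198, 118) [0.6229 0.1093 0.1789] [0.6229 0.1093 0.1789]
(212, 110) [0.6591 0.1    0.1153] [0.66   0.1    0.1135]
(110, 225) [0.4978 0.304  0.0006] [ 4.979e-01  3.044e-01 -3.000e-04]
(200, 230) [0.4733 0.127  0.0775] [0.4739 0.1271 0.0722]
side
(369, 103) [0.6577 0.1593 0.2093] [0.6577 0.1595 0.2093]
(371, 105) [0.6598 0.1507 0.2096] [0.6604 0.1534 0.2082]
(367, 101) [0.6573 0.1747 0.2055] [0.658  0.1747 0.2055]
(321, 150) [0.569  0.1352 0.1246] [0.5691 0.1345 0.125 ]
(357, 106) [0.7124 0.5045 0.0205] [0.7124 0.5045 0.0205]
```

View pics/crop.png

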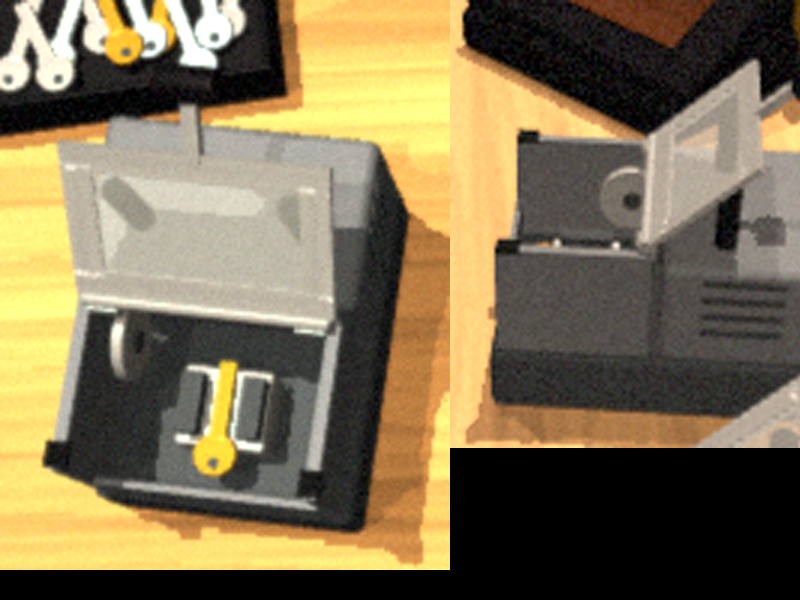

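The crop shows the key in the vice, the guard leaning back, the stem at top-view pixel ~(154,100) and the knob at ~(155,87). Guard edges give a yaw of about -8°. Next I fit the knob and the guard plane from the clouds.

Run:
```python
from h import *
d=pickle.load(open('d0.pkl','rb'))
A=[cloud(d[n]).reshape(-1,3) for n in("top","side")]
yaw=-np.radians(8);x=np.array([np.cos(yaw),np.sin(yaw)]);y=np.array([-x[1],x[0]])
for P in A:
    m=(P[:,2]>.194)&(P[:,2]<.235)&(abs(P[:,0]-.66)<.03)&(abs(P[:,1]-.162)<.04)
    Q=P[m];u=Q[:,:2]@x;v=Q[:,:2]@y
    pc=lambda a:np.percentile(a,[2,10,50,90,98]).round(4)
    print(m.sum(),'u',pc(u),'v',pc(v),'z',pc(Q[:,2]))
    # guard side/free edges
    m=(P[:,2]>.150)&(P[:,2]<.185)&(abs(P[:,0]-.62)<.08)&(abs(P[:,1]-.18)<.09);Q=P[m];v=Q[:,:2]@y;print('guard v',pc(v),m.sum())
    c=Q.mean(0);n=np.linalg.svd(Q-c,full_matrices=False)[2][2];print('n',n.round(3),c.round(4), 'yaw',np.degrees(np.arctan(n[1]/n[0])).round(2),'tilt',np.arccos(abs(n[2])))
    # side walls / footprint yaw via top rim
k=np.array([.66,.162]);print(k@x,k@y)
```

```text
326 u [0.6184 0.622  0.6277 0.6358 0.6382] v [0.245  0.246  0.2587 0.2711 0.2741] z [0.1953 0.1991 0.2092 0.2119 0.2128]
guard v [0.1947 0.2051 0.2594 0.3146 0.3259] 2657
n [-0.667  0.1    0.739] [0.6191 0.1753 0.1663] yaw -8.51 tilt 0.7395562047780975
137 u [0.623  0.6262 0.6332 0.6404 0.6424] v [0.2411 0.2426 0.2475 0.2657 0.2709] z [0.1948 0.1973 0.2063 0.2107 0.2116]
guard v [0.1895 0.1959 0.2498 0.31   0.3229] 734
n [ 0.668 -0.095 -0.738] [0.6222 0.1661 0.1662] yaw -8.1 tilt 0.7412225523034006
0.6310308830139059 0.2522776737697776
```

Knob centre is about (0.662, 0.167, 0.204) and the hinge about (0.574, 0.179, 0.123), with yaw about -8°. Heights and sizes match the spec. Moving above the knob.

>>> play_rows(
  xyz=[
    [-40, -10, -15],
    [-95, -25, -30],
    [-150, -40, -30],
    [-210, -57, -30],
    [-270, -73, -30],
    [-330, -89, -30],
    [-390, -105, -30],
    [-450, -121, -30],
    [-500, -135, -30],
    [-528, -142, -30],
  ],
  rot=[
    [0, 0, 0],
    [0, 0, -0.05],
    [0, 0, -0.1],
    [0, 0, -0.15],
    [0, 0, -0.2],
    [0, 0, -0.25],
    [0, 0, -0.3],
    [0, 0, -0.3],
    [0, 0, -0.3],
    [0, 0, -0.3],
  ],
  grip=[0.7, 0.7, 0.7, 0.7, 0.7, 0.7, 0.7, 0.7, 0.7, 0.7],
)

```text
time_s: 1.35
eef_pos: [0.6634, 0.1651, 0.2792]
eef_rot: [-0.001, 0.071, 0.998, -0.0]
wrist_force: [0.1, 0.2, 0.5]
opening: 0.7
grasp_force: 0.0
```

Run:
```python
from h import *
from bench import readout,vision
from scipy.spatial.transform import Rotation as R
s=readout.get_obs();r=R.from_quat(s['eef_rot'],scalar_first=True)
print(s['time_s'],s['eef_pos'],r.as_matrix().round(3).tolist(),s['opening'],s['wrist_force'])
print('delta tool mm',r.inv().apply(np.array([.6617,.1670,.204])-s['eef_pos'])*1e3)
c=vision.camera('side');pickle.dump(c,open('d1.pkl','wb'))
cv2.imwrite('pics/s1.png',cv2.resize(c['color'][40:200,280:460,::-1],None,fx=3.5,fy=3.5))
```

```text
1.35 [0.66339569 0.16510635 0.27921232] [[-0.99, 0.141, -0.001], [0.141, 0.99, -0.0], [0.001, -0.001, -1.0]] 0.7004047842796024 [0.13634162 0.21895774 0.53434217]
delta tool mm [ 1.85996919  1.67965595 75.21352475]
```

View pics/s1.png

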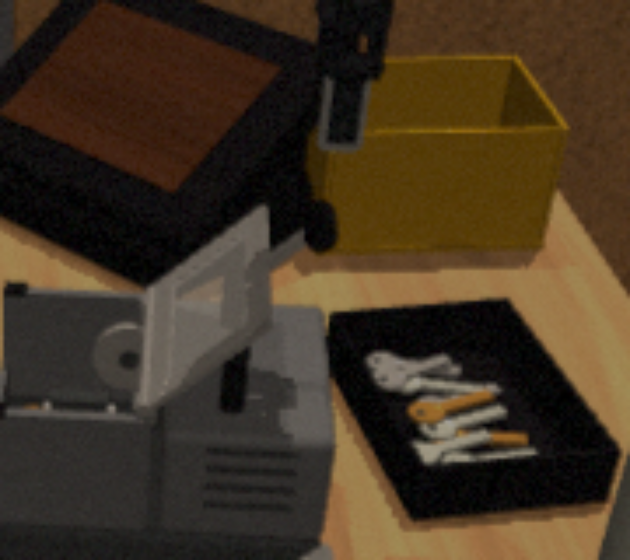

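The picture shows the open finger (crop (342,115)) above the knob (crop (320,225)). Descending and closing.

>>> play_rows(
  xyz=[
    [1, 1, 12],
    [2, 2, 30],
    [2, 2, 48],
    [2, 2, 62],
    [2, 2, 72],
    [2, 2, 75],
    [2, 2, 75],
    [2, 2, 75],
    [2, 2, 75],
    [2, 2, 75],
  ],
  rot=[
    [0, 0, 0],
    [0, 0, 0],
    [0, 0, 0],
    [0, 0, 0],
    [0, 0, 0],
    [0, 0, 0],
    [0, 0, 0],
    [0, 0, 0],
    [0, 0, 0],
    [0, 0, 0],
  ],
  grip=[0.7, 0.7, 0.7, 0.7, 0.7, 0.7, 0.6, 0.5, 0.4, 0.3],
)

```text
time_s: 2.65
eef_pos: [0.6605, 0.1691, 0.2062]
eef_rot: [0.0, 0.07, 0.998, -0.001]
wrist_force: [-2.2, -4.4, 4.9]
opening: 0.333
grasp_force: 59.6
```

Run:
```python
from h import *
from bench import readout,vision
s=readout.get_obs();print(s['time_s'],s['eef_pos'],s['opening'],s['wrist_force'],s['grasp_force'])
c=vision.camera('side')
cv2.imwrite('pics/s2.png',cv2.resize(c['color'][50:160,310:440,::-1],None,fx=5,fy=5))
print(proj(c,[[.6617,.1670,.204],s['eef_pos']]))
```

```text
2.65 [0.66046783 0.16912186 0.20623844] 0.3327094098421157 [-2.24227409 -4.3867911   4.93653765] 59.5941299200058
[[370.00147519 103.57649996]
 [369.2769034  101.98021652]]
```

View pics/s2.png

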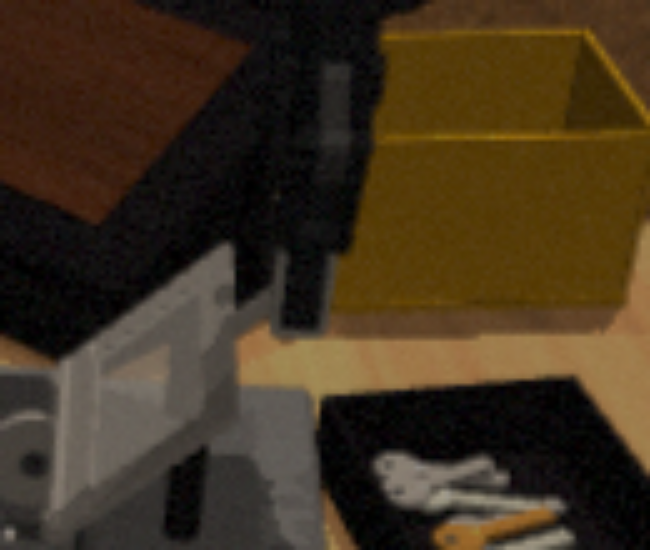

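The finger pads are on the knob (crop (300,290)), opening 28 mm, grip 60 N, so the grasp is good. Swinging along the 120 mm arc, first from 2.4 to 1.6 rad.

>>> play_rows(
  xyz=[
    [6.7, 0, -6.8],
    [14, 0, -13.1],
    [21.8, 0, -18.7],
    [30, 0, -23.7],
    [38.6, 0, -28.1],
    [47.4, 0, -31.7],
    [56.6, 0, -34.6],
    [65.9, 0, -36.8],
    [75.4, 0, -38.2],
    [85, 0, -38.9],
  ],
  rot=[
    [0, 0, 0],
    [0, 0, 0],
    [0, 0, 0],
    [0, 0, 0],
    [0, 0, 0],
    [0, 0, 0],
    [0, 0, 0],
    [0, 0, 0],
    [0, 0, 0],
    [0, 0, 0],
  ],
  grip=[0.2, 0.2, 0.2, 0.2, 0.2, 0.2, 0.2, 0.2, 0.2, 0.2],
)

```text
time_s: 3.95
eef_pos: [0.5751, 0.1818, 0.2436]
eef_rot: [-0.0, 0.069, 0.998, -0.0]
wrist_force: [3.2, -4.9, -10.2]
opening: 0.334
grasp_force: 59.7
```

```bash
cat > st.py <<'E'
from h import *
from bench import readout,vision
s=readout.get_obs();p=s['eef_pos'];print(s['time_s'],p,s['eef_rot'],s['opening'],s['wrist_force'],s['grasp_force'])
yaw=-np.radians(8.1);x=np.array([np.cos(yaw),np.sin(yaw)]);y=np.array([-x[1],x[0]])
h=np.array([.5741,.1793]);e=(p[:2]-h)@x;f=p[2]-.123
print('rel hinge x,y,z mm',e*1e3,(p[:2]-h)@y*1e3,f*1e3,'r',np.hypot(e,f)*1e3,'th',np.arctan2(f,-e))
E
python3 st.py
```

```text
3.95 [0.57511118 0.18176889 0.2436278 ] [-4.44611159e-04  6.92694494e-02  9.97597881e-01 -1.12239148e-04] 0.33353555480925895 [  3.23215733  -4.86549842 -10.20704264] 59.73360478878021
rel hinge x,y,z mm 0.6532181945103879 2.5867391813507816 120.62780022552045 r 120.62956885132976 th 1.5762114285246236
```

>>> play_rows(
  xyz=[
    [9.6, 0, 0.5],
    [19.2, 0, 1.5],
    [28.6, 0, 3],
    [37.9, 0, 5.5],
    [47, 0, 8.5],
    [55.8, 0, 12.2],
    [64.2, 0, 16.8],
    [72.3, 0, 21.8],
    [80, 0, 27.6],
    [87.1, 0, 34],
  ],
  rot=[
    [0, 0, 0],
    [0, 0, 0],
    [0, 0, 0],
    [0, 0, 0],
    [0, 0, 0],
    [0, 0, 0],
    [0, 0, 0],
    [0, 0, 0],
    [0, 0, 0],
    [0, 0, 0],
  ],
  grip=[0.2, 0.2, 0.2, 0.2, 0.2, 0.2, 0.2, 0.2, 0.2, 0.2],
)

```text
time_s: 5.2
eef_pos: [0.4893, 0.1945, 0.2112]
eef_rot: [0.0, 0.069, 0.998, 0.001]
wrist_force: [-3.6, -1.5, 7.0]
opening: 0.335
grasp_force: 63.3
```

```bash
python3 st.py
```

```text
5.2 [0.48934142 0.19445302 0.21116237] [4.47029977e-04 6.91253500e-02 9.97607717e-01 5.74399274e-04] 0.33475177085753577 [-3.56878633 -1.53408202  6.96534774] 63.28854203224182
rel hinge x,y,z mm -86.04807542471343 3.0592652547240773 88.16237071152047 r 123.19445967158074 th 0.7975340113659038
```

>>> play_rows(
  xyz=[
    [4.2, 0, 4.3],
    [8.2, 0, 8.8],
    [11.9, 0, 13.5],
    [15.4, 0, 18.3],
    [18.7, 0, 23.4],
    [21.7, 0, 28.6],
    [24.4, 0, 33.9],
    [26.9, 0, 39.4],
    [29.1, 0, 44.9],
    [31, 0, 50.6],
  ],
  rot=[
    [0, 0, 0],
    [0, 0, 0],
    [0, 0, 0],
    [0, 0, 0],
    [0, 0, 0],
    [0, 0, 0],
    [0, 0, 0],
    [0, 0, 0],
    [0, 0, 0],
    [0, 0, 0],
  ],
  grip=[0.2, 0.2, 0.2, 0.2, 0.2, 0.2, 0.2, 0.2, 0.2, 0.2],
)

```text
time_s: 6.45
eef_pos: [0.4601, 0.1988, 0.1598]
eef_rot: [0.001, 0.069, 0.998, 0.001]
wrist_force: [2.7, 4.1, 3.4]
opening: 0.331
grasp_force: 98.4
```

```bash
python3 st.py
```

```text
6.45 [0.46010687 0.198772   0.15978482] [1.48600702e-03 6.93529075e-02 9.97590666e-01 9.10315050e-04] 0.33126051549173147 [2.66584981 4.14772293 3.39889756] 98.43445658683777
rel hinge x,y,z mm -115.59952089685599 3.2159667303280974 36.784822097013006 r 121.31105624917929 th 0.3080775749226089
```

>>> play_rows(
  xyz=[
    [1.3, 0, 4.6],
    [2.5, 0, 9.3],
    [3.4, 0, 14],
    [4.2, 0, 18.7],
    [4.6, 0, 22.3],
    [5, 0, 25.9],
    [5.1, 0, 28.3],
    [5.3, 0, 30.7],
    [5.3, 0, 33],
    [5.3, 0, 35],
  ],
  rot=[
    [0, 0, 0],
    [0, 0, 0],
    [0, 0, 0],
    [0, 0, 0],
    [0, 0, 0],
    [0, 0, 0],
    [0, 0, 0],
    [0, 0, 0],
    [0, 0, 0],
    [0, 0, 0],
  ],
  grip=[0.2, 0.2, 0.2, 0.2, 0.2, 0.2, 0.2, 0.2, 0.2, 0.2],
)

```text
time_s: 7.7
eef_pos: [0.4575, 0.1992, 0.1259]
eef_rot: [0.004, 0.069, 0.998, 0.001]
wrist_force: [8.1, 3.0, 2.5]
opening: 0.334
grasp_force: 112.8
```

```bash
python3 st.py
python3 - <<'E'
from h import *
from bench import vision
c=vision.camera('side')
cv2.imwrite('pics/s3.png',cv2.resize(c['color'][60:220,220:400,::-1],None,fx=3.5,fy=3.5))
E
```

```text
7.7 [0.45745916 0.19915135 0.12588856] [4.22616879e-03 6.91616322e-02 9.97596199e-01 7.94989515e-04] 0.33447190602037913 [8.07923514 2.99819391 2.47238619] 112.78132796287537
rel hinge x,y,z mm -118.27426710460513 3.218473251365931 2.888561076088342 r 118.30953488295765 th 0.024417711873079718
```

View pics/s3.png

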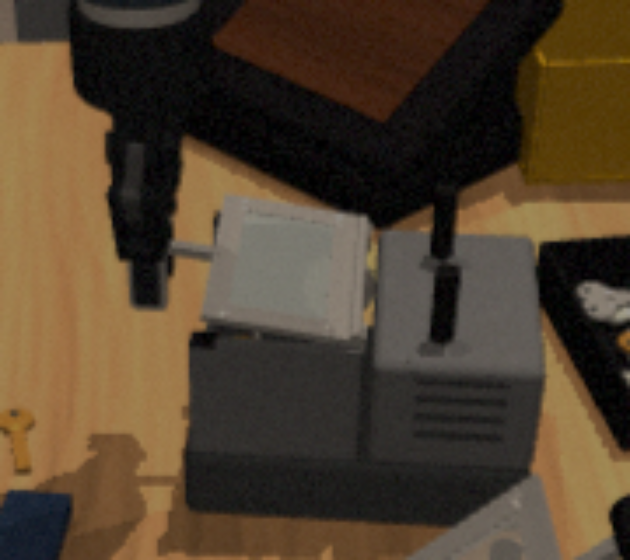

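The guard is nearly closed, still a few mm above the front stops at crop (205,340). Lowering slowly until contact.

>>> play_rows(
  xyz=[
    [-0.5, 0, 0.5],
    [-1, 0, 1],
    [-1, 0, 1.5],
    [-1, 0, 2],
    [-1, 0, 2.5],
    [-1, 0, 3],
    [-1, 0, 3.5],
    [-1, 0, 4],
    [-1, 0, 4],
    [-1, 0, 4],
  ],
  rot=[
    [0, 0, 0],
    [0, 0, 0],
    [0, 0, 0],
    [0, 0, 0],
    [0, 0, 0],
    [0, 0, 0],
    [0, 0, 0],
    [0, 0, 0],
    [0, 0, 0],
    [0, 0, 0],
  ],
  grip=[0.2, 0.2, 0.2, 0.2, 0.2, 0.2, 0.2, 0.2, 0.2, 0.2],
)

```text
time_s: 9.0
eef_pos: [0.4576, 0.1992, 0.1218]
eef_rot: [0.003, 0.068, 0.998, 0.001]
wrist_force: [7.7, 4.0, 3.1]
opening: 0.332
grasp_force: 112.7
```

```bash
python3 st.py
python3 - <<'E'
from h import *
from bench import vision
P={n:cloud(vision.camera(n)).reshape(-1,3) for n in('side','top')}
x=np.array([.99,-.141]);y=np.array([.141,.99])
for n in P:
  Q=P[n];u=(Q[:,:2]-[.5741,.1793])@x;v=(Q[:,:2]-[.5741,.1793])@y
  m=(u>-.083)&(u<-.004)&(abs(v)<.066)&(abs(Q[:,2]-.13)<.02)
  for s in(-1,1):
    k=m&(v*s>.055); 
    if k.sum()>20:print(n,s,k.sum(),'z=a*u+b',np.polyfit(u[k],Q[k,2],1))
E
```

```text
9.0 [0.45762517 0.19923988 0.1217514 ] [3.31865388e-03 6.84947130e-02 9.97645619e-01 8.23936855e-04] 0.33204449854135537 [7.68044173 4.03151229 3.14940848] 112.71280288696289
rel hinge x,y,z mm -118.12238768366309 3.3295042814375786 -1.248596068657057 r 118.12898655381865 th -0.01056996555302024
side -1 217 z=a*u+b [-0.05616863  0.12189277]
side 1 93 z=a*u+b [-0.10246737  0.12318477]
top -1 452 z=a*u+b [-0.06075617  0.12229847]
top 1 88 z=a*u+b [-0.09844414  0.12400059]
```

The guard is still ~0.06 rad (7 mm) open, so the knob sits a bit above the TCP. Continuing down.

>>> play_rows(
  xyz=[
    [0, 0, 0.7],
    [0, 0, 1.4],
    [0, 0, 2.1],
    [0, 0, 2.8],
    [0, 0, 3.5],
    [0, 0, 4.2],
    [0, 0, 5],
    [0, 0, 5],
    [0, 0, 5],
    [0, 0, 5],
  ],
  rot=[
    [0, 0, 0],
    [0, 0, 0],
    [0, 0, 0],
    [0, 0, 0],
    [0, 0, 0],
    [0, 0, 0],
    [0, 0, 0],
    [0, 0, 0],
    [0, 0, 0],
    [0, 0, 0],
  ],
  grip=[0.2, 0.2, 0.2, 0.2, 0.2, 0.2, 0.2, 0.2, 0.2, 0.2],
)

```text
time_s: 10.35
eef_pos: [0.4582, 0.1991, 0.117]
eef_rot: [0.004, 0.069, 0.998, 0.001]
wrist_force: [9.2, 3.7, 2.3]
opening: 0.333
grasp_force: 112.5
```

```bash
cat > ang.py <<'E'
from h import *
from bench import vision
x=np.array([.99,-.141]);y=np.array([.141,.99])
for n in('side','top'):
  c=vision.camera(n)
  if n=='side': cv2.imwrite('pics/cur.png',cv2.resize(c['color'][60:220,220:400,::-1],None,fx=3.5,fy=3.5))
  Q=cloud(c).reshape(-1,3);u=(Q[:,:2]-[.5741,.1793])@x;v=(Q[:,:2]-[.5741,.1793])@y
  m=(u>-.083)&(u<-.004)&(abs(v)<.066)&(abs(Q[:,2]-.13)<.02)
  for s in(-1,1):
    k=m&(v*s>.055); 
    if k.sum()>20:print(n,s,k.sum(),'z=a*u+b',np.polyfit(u[k],Q[k,2],1))
E
python3 st.py; python3 ang.py
```

```text
10.35 [0.45823748 0.19912205 0.11697744] [3.93363061e-03 6.87939865e-02 9.97622752e-01 8.71524929e-04] 0.3327111744760803 [9.18040172 3.74404741 2.34715272] 112.51391530036926
rel hinge x,y,z mm -117.49958751886172 3.2991285639559877 -6.022559861343063 r 117.65383246790606 th -0.05121119293585944
side -1 209 z=a*u+b [-0.02659197  0.12204642]
side 1 96 z=a*u+b [-0.05703805  0.12310019]
top -1 453 z=a*u+b [-0.03547627  0.12241737]
top 1 76 z=a*u+b [-0.02056284  0.12442253]
```

>>> play_rows(
  xyz=[
    [0, 0, 0.5],
    [0, 0, 1],
    [0, 0, 1.5],
    [0, 0, 2],
    [0, 0, 2.5],
    [0, 0, 3],
    [0, 0, 3.5],
    [0, 0, 4],
    [0, 0, 4],
    [0, 0, 4],
  ],
  rot=[
    [0, 0, 0],
    [0, 0, 0],
    [0, 0, 0],
    [0, 0, 0],
    [0, 0, 0],
    [0, 0, 0],
    [0, 0, 0],
    [0, 0, 0],
    [0, 0, 0],
    [0, 0, 0],
  ],
  grip=[0.2, 0.2, 0.2, 0.2, 0.2, 0.2, 0.2, 0.2, 0.2, 0.2],
)

```text
time_s: 11.7
eef_pos: [0.4585, 0.1991, 0.1131]
eef_rot: [0.004, 0.07, 0.998, 0.001]
wrist_force: [10.2, 2.9, 3.8]
opening: 0.328
grasp_force: 112.6
```

```bash
python3 st.py; python3 ang.py
```

```text
11.7 [0.45847328 0.19906781 0.11314334] [0.0040282  0.07027553 0.99751879 0.00117948] 0.327579722652185 [10.1996668   2.90146329  3.79736963] 112.63561964035034
rel hinge x,y,z mm -117.2584963675875 3.2786559953570626 -9.856662526828638 r 117.6720390175819 th -0.08386210952295113
side -1 205 z=a*u+b [-0.01168986  0.12165487]
side 1 103 z=a*u+b [-0.02269207  0.12325619]
top -1 428 z=a*u+b [-0.00525902  0.12291607]
top 1 65 z=a*u+b [0.00850939 0.12431826]
```

View pics/cur.png

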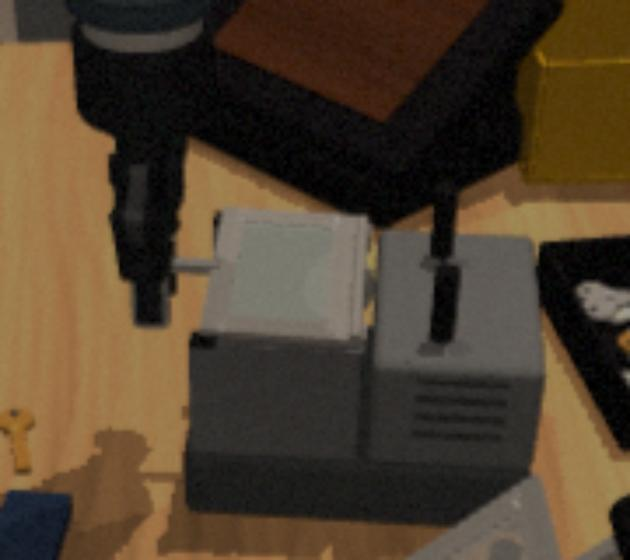

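The guard now lies almost on the stops. One more small press to confirm seating by force.

>>> play_rows(
  xyz=[
    [0, 0, 0.4],
    [0, 0, 0.8],
    [0, 0, 1.2],
    [0, 0, 1.6],
    [0, 0, 2],
    [0, 0, 2],
    [0, 0, 2],
    [0, 0, 2],
    [0, 0, 2],
    [0, 0, 2],
  ],
  rot=[
    [0, 0, 0],
    [0, 0, 0],
    [0, 0, 0],
    [0, 0, 0],
    [0, 0, 0],
    [0, 0, 0],
    [0, 0, 0],
    [0, 0, 0],
    [0, 0, 0],
    [0, 0, 0],
  ],
  grip=[0.2, 0.2, 0.2, 0.2, 0.2, 0.2, 0.2, 0.2, 0.2, 0.2],
)

```text
time_s: 13.05
eef_pos: [0.4589, 0.199, 0.1113]
eef_rot: [0.005, 0.069, 0.998, 0.001]
wrist_force: [10.0, 3.0, 3.3]
opening: 0.334
grasp_force: 112.5
```

```bash
python3 st.py; python3 ang.py
```

```text
13.05 [0.4588706  0.19904931 0.11134079] [4.58971628e-03 6.89416478e-02 9.97609724e-01 9.06392272e-04] 0.3341171254391521 [10.04780757  2.95456755  3.3481654 ] 112.53962874412537
rel hinge x,y,z mm -116.86253944787204 3.316322962035545 -11.659206222575587 r 117.44271035677775 th -0.09943948978140484
side -1 192 z=a*u+b [-0.01190455  0.12144481]
side 1 102 z=a*u+b [-0.01370372  0.12289323]
top -1 424 z=a*u+b [-0.00165607  0.12272746]
top 1 59 z=a*u+b [-0.00771675  0.1241563 ]
```

>>> play_rows(
  xyz=[
    [0, 0, 0.4],
    [0, 0, 0.8],
    [0, 0, 1.2],
    [0, 0, 1.6],
    [0, 0, 2],
    [0, 0, 2],
    [0, 0, 2],
    [0, 0, 2],
    [0, 0, 2],
    [0, 0, 2],
  ],
  rot=[
    [0, 0, 0],
    [0, 0, 0],
    [0, 0, 0],
    [0, 0, 0],
    [0, 0, 0],
    [0, 0, 0],
    [0, 0, 0],
    [0, 0, 0],
    [0, 0, 0],
    [0, 0, 0],
  ],
  grip=[0.2, 0.2, 0.2, 0.2, 0.2, 0.2, 0.2, 0.2, 0.2, 0.2],
)

```text
time_s: 14.4
eef_pos: [0.4589, 0.1991, 0.11]
eef_rot: [0.005, 0.069, 0.998, 0.001]
wrist_force: [7.4, 2.4, 10.0]
opening: 0.331
grasp_force: 113.2
```

```bash
python3 st.py; python3 ang.py
```

```text
14.4 [0.4588504  0.19908097 0.1099956 ] [4.58397845e-03 6.88714494e-02 9.97614650e-01 8.49392545e-04] 0.33086974897187443 [ 7.38241485  2.42528508 10.04979189] 113.16945791244507
rel hinge x,y,z mm -116.88699572409605 3.344818315531732 -13.004402979705468 r 117.60818111961184 th -0.11080053845379624
side -1 169 z=a*u+b [-0.00790819  0.12150842]
side 1 95 z=a*u+b [0.00669632 0.12319111]
top -1 415 z=a*u+b [0.0053445  0.12286756]
top 1 58 z=a*u+b [0.0124872  0.12391056]
```

The force rose to 10 N and the pane is level, so the guard is on its stop. Opening, then lifting straight up.

>>> play_rows(
  xyz=[
    [0, 0, -0.5],
    [0, 0, -0.5],
    [0, 0, -0.5],
    [0, 0, -0.5],
    [0, 0, -0.5],
    [0, 0, -10],
    [0, 0, -30],
    [0, 0, -60],
    [0, 0, -95],
    [0, 0, -120],
  ],
  rot=[
    [0, 0, 0],
    [0, 0, 0],
    [0, 0, 0],
    [0, 0, 0],
    [0, 0, 0],
    [0, 0, 0],
    [0, 0, 0],
    [0, 0, 0],
    [0, 0, 0],
    [0, 0, 0],
  ],
  grip=[0.4, 0.5, 0.7, 0.8, 0.8, 0.8, 0.8, 0.8, 0.8, 0.8],
)

```text
time_s: 15.75
eef_pos: [0.4553, 0.1987, 0.2301]
eef_rot: [0.001, 0.069, 0.998, 0.0]
wrist_force: [1.0, 0.3, -0.6]
opening: 0.802
grasp_force: 0.0
```

```bash
python3 st.py; python3 ang.py
```

```text
15.75 [0.4553486  0.19874653 0.23006559] [1.18427210e-03 6.92945231e-02 9.97595504e-01 2.76183474e-04] 0.8020473315112042 [ 0.9715006   0.28900646 -0.55459799] 0.0
rel hinge x,y,z mm -120.3067325734631 2.5203051324023673 107.06558574173944 r 161.04890422702206 th 0.7272283354139721
side -1 185 z=a*u+b [-0.00122832  0.12164719]
side 1 98 z=a*u+b [0.0030458  0.12319837]
top -1 424 z=a*u+b [0.01159974 0.12291047]
top 1 314 z=a*u+b [-0.00150349  0.1240179 ]
```

View pics/cur.png

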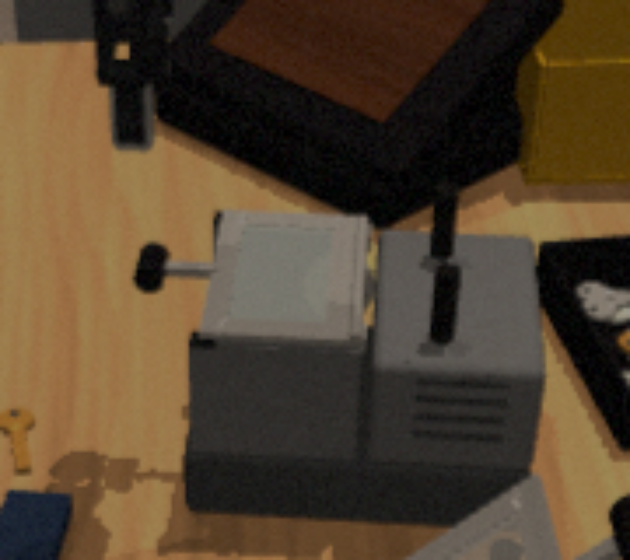

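The guard lies level on its stop and the knob at crop (150,268) is free. The gripper is clear and the twin's guard is still open at the lower right.

```bash
python3 -c "
from bench import ctrl
print(ctrl.hand_in())"
```

```text
the job is handed in; nothing more can be done
None
```

The guard on the machine with the key was swung over and lowered under control until it lay level on its stop, then released; the twin's guard was left open, and the job was handed in at about 16 s of the 38 s allowed.

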